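# Find the balance point of a bread peel

### The job

Find the balance point of the small wooden peel, where its hanging clip will go: lay it flat and square across the ridge of the metal balancing stand, centred on the length of the ridge, so that it stays level by itself when let go, with both ends clear of the table. Then swing the stand's stiff pointer arm down until it is level over the balanced peel, not touching it, and leave both like that; do not knock or push away the cookie jar and the cookie box.

Things in the scene. Friction and masses are not known exactly. Their poses are not given: they have to be found in the camera images.
- peel_mid (a point): point on the wooden peel's centre line, 9 mm above its flat underside (half-way up the handle); x runs along the peel to the blade, z up. Handle 26 mm wide, 18 mm thick, from 165 mm behind (-x) to 25 mm ahead (+x) of this point, plus a rounded end of 13 mm. Blade 90 mm wide (too wide to grasp), 8 mm thick, from 25 to 135 mm ahead
- peel: the same wooden peel (flat paddle), 0.19 to 0.45 kg, lying flat on the table; origin 9 mm below peel_mid. Its centre of mass, on the centre line, is anywhere from 32 mm behind to 32 mm ahead of peel_mid: the weights of blade and handle vary. Find it by feel (moment on the wrist when held) or by trying: the end that drops is the heavy one; a failed try does no harm
- ridge_top (a point): middle of the top of the stand's ridge, 56 mm above the table. The steel ridge is flat-topped, 20 mm wide along x and 90 mm long along y (the stand's axes, given here; x points roughly away from the robot). The peel shall lie along this x axis, either end forward; it balances when its centre of mass lies over the 20 mm
- stand: the metal balancing stand, fixed to the table; origin on the table under ridge_top, same axes. Base plate 8 mm high, from -45 to +45 mm in x and -60 to +130 mm in y; at y = +119 mm a post, 22 mm by 16 mm and 123 mm high, carries the pointer arm
- pointer (a joint): angle of the aluminium pointer arm, rad: 0 = level, pointing from the post along the stand's -y over the ridge; positive = tip raised. Starts at 1.0 to 1.35 (nearly upright), range -0.4 to 1.5, no stop at level; friction (0.12 N m) keeps it where it is left. Hinge axis along x, through y = +110 mm, 59 mm above ridge_top
- pointer_pinch (a point): point on the middle of the pointer arm, 70 mm from its hinge axis: pinch it here across its 10 mm width (along the stand's x); it is 8 mm thick. The arm is 109 mm long and swings in the stand's plane x = 0. When level its underside is about 37 mm above the top of a handle on the ridge
- cookie_jar: clear jar with screw lid, 90 mm wide, 121 mm high, standing loose at the back right of the table; origin under its centre; to be left standing where it is
- cookie_box: clear gift box of cookies, 74 mm square, 129 mm high, standing loose at the back of the table; origin under its centre; to be left standing where it is

How it is judged:
By the outcome, as a careful person would: the job done as asked, in the order asked, and still so for the second after the job is handed in, with the robot touching nothing.
It also fails if it takes over 64 s, if anything falls off the work surface, if the arm or the gripper's body presses on something with over 40 N, if the wrist force passes 120 N, or if a joint passes its speed limit or range.

### The arm

A 7-joint arm with a two-finger parallel gripper is mounted at the origin on the work surface; the furniture and walls round the work are solid. World frame = base frame: x ahead of the robot, y to its left, z up, the work surface at z = 0. Lengths are in m, angles in rad, forces in N, time in s.
With the tool pointing down it reaches from about 0.4 to 0.85 m from the base axis. Payload 4.5 kg.
Tool frame: the origin (TCP) lies between the finger pads; the fingertips stand robot.finger_overhang ahead of it and the grasp point (between the pads) lies 2 mm behind it (robot.finger_overhang is the distance from the TCP to the fingertips, in m); z points along the fingers, y is the line along which they close (so a half turn about z gives the same grasp; the last joint's range is limited). The gripper opens to 88 mm and grips with 3 to 60 N. Pads are 18 mm wide; open, the fingers measure 123 mm over their backs; the gripper's body (75 mm by 187 mm) begins 45 mm behind the grasp point.
Start: joints at [-1.085, 0.689, -0.195, 1.565, 0.157, 0.902, -0.215], TCP at [0.273, 0.562, 0.256] pointing down, gripper open.
Joint ranges: [-3.01, 3.01], [-0.46, 2.08], [-1.47, 1.51], [0.13, 2.56], [-1, 4.14], [0.04, 2.09], [-2.66, 2.66]. Speed limits (rad/s): [2.57, 2.57, 3.14, 3.14, 3.14, 3.14, 3.14].

### API

Orientations are given as a unit quaternion [x, y, z, w].
In Python, from station import robot, cams, ticket gives the robot as it stands. The module is installed in compiled form; this text tells all that it offers.
- The arm moves only by the tool move_arm, never from a script. Its argument "moves" is a list of rows, each a list of 5 numbers: the shift along the tool's x, y, z in m, then the turn about the tool's z in degrees, then the closure, from 0 (fully open) to 1 (shut). A call has exactly 5 rows; each row is the pose to reach, as a shift and turn from the pose commanded when the call began, along the tool's axes at that moment; what a row does not reach only later rows make up. A row lasts 1/8 s, in which the tool goes at most 62.5 mm and 10.7 degrees, less where a joint would pass 70% of its speed; a pose out of reach is approached as far as the arm can. A call with a gripper value outside its range is refused whole. The fingers move at their own pace and stop on an object; "newtons" is the grip in N (left out, the last holds). Time passes only in rows, so rows that repeat a pose let the fingers close, or fill a call up. It gives the time, the measured TCP pose, the force, the opening and the grip force at its end, in the units of the state.
- robot.get_obs(): the state, without advancing time (a new reading comes with each control period).
- cams.capture(name): name is "side" or "top" or "wrist"; returns a dict with "pixels" (384x512x3 uint8, red, green, blue), "K" (3x3 intrinsics, pixels), "world_from_camera" (4x4, takes a point from camera to world coordinates). Camera axes: x right, y up, looking along -z (the intrinsics and any distortion apply to the point x, -y, -z); pixel columns grow to the right and rows downward; lengths in m; the calibration is good to about 2 mm. A picture is of the moment at which its call begins. There is no depth.
- ticket.job_done(): hands the job in; it is judged then, once.
The state is a dict: "time": time; "joints": joint angles; "joint_vel": joint speeds; "effort": joint torques, N m; "eef_pos": TCP position; "ee_rot": TCP orientation; "force": force on the tool from outside, world axes, zero at the start; "moment": the same for the moment, N m; "opening": finger opening in m; "grasp_force": force on a finger pad.
Only numpy, scipy, OpenCV 4.12 (cv2) and the standard library are available. Lean on these libraries where they do the work, as an engineer would, in place of code of your own. Each camera call takes 0.05 s, during which the arm holds its last target. There are 200 camera calls.

## Working session

There is one attempt and no reset: what is moved stays moved. The work goes in short steps, Python scripts to look and compute and a tool call to move; the robot and the scene stay as the last step left them, time stands still between calls to the robot, and variables do not carry over. Pictures are saved under pics/ and viewed, at most 10 in all, crops included, and the job is handed in when it is done.

Besides the shell and the picture viewer there is one more tool, called as name(argument=value, ...) on one line, values as JSON. move_arm: Moves the arm, as the interface text tells. Its arguments: {"type":"object","properties":{"moves":{"type":"array","items":{"type":"array","items":{"type":"number"}}},"newtons":{"type":"number"}},"required":["moves"]}

```bash
mkdir -p pics
cat > h.py <<'E'
import numpy as np, cv2
from station import robot, cams, ticket
from scipy.spatial.transform import Rotation as R
def ray(c,u,v):
    K=c["K"];T=c["world_from_camera"]
    d=np.array([(u-K[0,2])/K[0,0],-(v-K[1,2])/K[1,1],-1.]);return T[:3,3],T[:3,:3]@d
def onz(c,u,v,z):
    o,d=ray(c,u,v);return o+d*(z-o[2])/d[2]
def proj(c,p):
    T=c["world_from_camera"];q=T[:3,:3].T@(np.asarray(p)-T[:3,3]);K=c["K"]
    return K[0,0]*q[0]/-q[2]+K[0,2],K[1,1]*-q[1]/-q[2]+K[1,2]
def save(c,n): cv2.imwrite("pics/"+n,c["pixels"][:,:,::-1])
E
python3 - <<'E'
from h import *
a=cams.capture("top");b=cams.capture("side")
cv2.imwrite("pics/a.png",cv2.resize(a["pixels"][:,:,::-1],(800,600)))
cv2.imwrite("pics/b.png",cv2.resize(b["pixels"][:,:,::-1],(800,600)))
o=robot.get_obs();print(o,robot.finger_overhang,R.from_quat(o["ee_rot"]).as_matrix().round(3))
for c in(a,b):print(c["K"],c["world_from_camera"].round(3),[k for k in c])
E
```

```text
{'time': 0.1, 'joints': array([-1.08520996,  0.68987632, -0.19450606,  1.56623095,  0.15732253,
        0.90250636, -0.21510574]), 'joint_vel': array([ 0.00151354, -0.00168173, -0.00043039, -0.00431753, -0.00064039,
       -0.00112921,  0.00039109]), 'effort': array([-3.55534183e-03, -5.28500783e+01, -1.27164647e+00, -1.53835881e+01,
       -5.25330368e-02,  2.01716786e-03,  4.94592041e-05]), 'eef_pos': array([0.27267408, 0.56178715, 0.25500713]), 'ee_rot': array([ 2.23941489e-01,  9.74602250e-01, -8.07138697e-04, -1.09349395e-04]), 'force': array([-0.10320573,  0.35730244,  0.01731222]), 'moment': array([ 0.01816559, -0.02856887,  0.06623845]), 'grasp_force': 0.0, 'opening': 0.08787194524239549} 0.017 [[-0.9    0.437 -0.001]
 [ 0.437  0.9   -0.002]
 [-0.    -0.002 -1.   ]]
[[384.58617587   0.         256.33048763]
 [  0.         384.58617587 192.97268102]
 [  0.           0.           1.        ]] [[-0.023  0.971 -0.238  0.405]
 [-1.    -0.024  0.002 -0.037]
 [-0.004  0.238  0.971  1.024]
 [ 0.     0.     0.     1.   ]] ['pixels', 'K', 'world_from_camera']
[[421.47853442   0.         265.97402083]
 [  0.         421.47853442 191.94094371]
 [  0.           0.           1.        ]] [[ 0.985  0.079 -0.155  0.462]
 [-0.173  0.41  -0.895 -0.878]
 [-0.007  0.909  0.417  0.476]
 [ 0.     0.     0.     1.   ]] ['pixels', 'K', 'world_from_camera']
```

View pics/a.png

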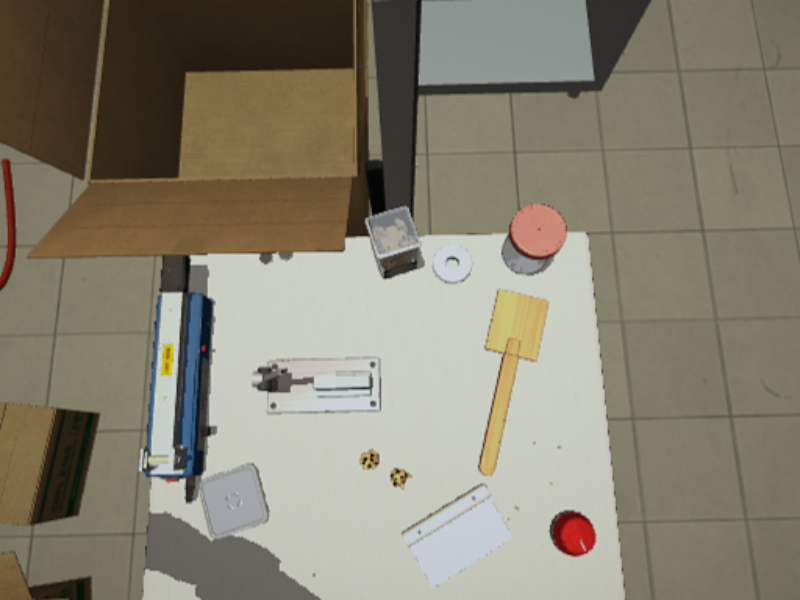

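View pics/b.png

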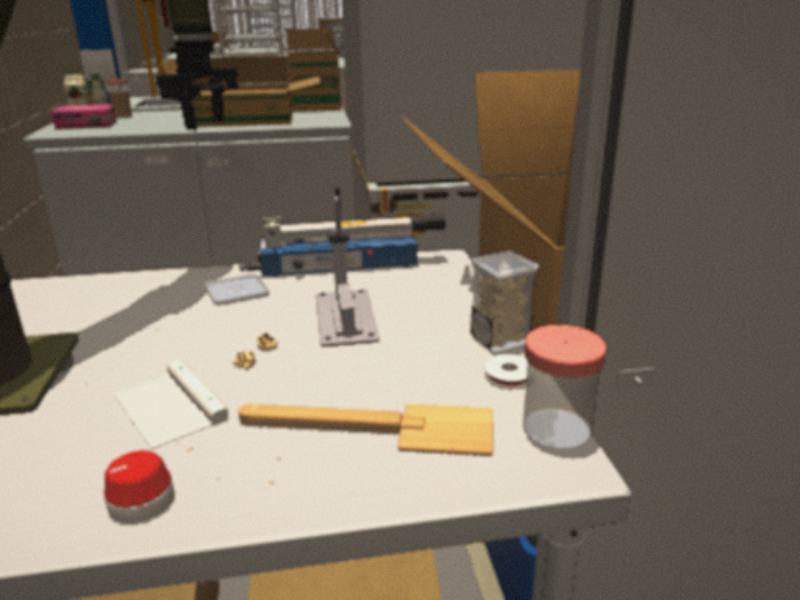

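The top view (800x600 scale) shows the peel running from (487,470) to the blade at (517,325). The stand plate spans (267..381, 358..413), with the ridge at (313..371, 373..390) and the post at left (+y). The jar is at (535,240) and the box at (393,240). The side view shows the pointer nearly upright.

Run:
```python
from h import *
a=cams.capture("top");p=a["pixels"]
hsv=cv2.cvtColor(p,cv2.COLOR_RGB2HSV)
m=((hsv[...,0]>10)&(hsv[...,0]<28)&(hsv[...,1]>90)&(hsv[...,2]>120)).astype(np.uint8)
m[:160]=0 if False else m[:160]
m[:,:290]=0;m[:,400:]=0;m[:170]=0
n,l,s,c=cv2.connectedComponentsWithStats(m);i=1+s[1:,4].argmax();print(s[i])
v,u=np.nonzero(l==i)
P=np.array([onz(a,x,y,.008)[:2] for x,y in zip(u,v)])
Q=np.array([onz(a,x,y,.018)[:2] for x,y in zip(u,v)])
# handle: rows v>235
h=v>232
H=Q[h];mu=H.mean(0);d=np.linalg.svd(H-mu)[2][0];d*=np.sign(d[0])
nrm=np.array([-d[1],d[0]])
print("handle dir",d,np.degrees(np.arctan2(d[1],d[0])),"rear end",mu+d*((H-mu)@d).min(),"w",np.ptp((H-mu)@nrm))
B=P[v<228];print("blade rect",cv2.minAreaRect(B.astype(np.float32)*1000))
print("blade front",((P-mu)@d).max(),"rear",((Q-mu)@d).min(),"mu",mu)
rear=((Q-mu)@d).min();front=((P-mu)@d).max()
print("mid from rear",mu+d*(rear+.178),"from front",mu+d*(front-.135))
# stand
g=cv2.resize(p[215:275,155:250],None,fx=8,fy=8,interpolation=cv2.INTER_CUBIC)
cv2.imwrite("pics/st.png",g[:,:,::-1])
for nm,(U,V) in dict(jarlid=(538/1.5625,231/1.5625)).items():print(nm,onz(a,U,V,.121))
print("box top",onz(a,393/1.5625,228/1.5625,.129))
```

```text
[ 307  185   44  119 1938]
handle dir [ 0.96129525 -0.27552031] -15.993023636872108 rear end [ 0.36322837 -0.16804621] w 0.024394545680551764
blade rect ((607.624267578125, -237.19854736328125), (89.11273956298828, 110.94200134277344), 74.19123840332031)
blade front 0.2185294255332977 rear -0.09090827728937423 mu [ 0.45061807 -0.19309329]
mid from rear [ 0.53433893 -0.21708882] from front [ 0.53091451 -0.21610734]
jarlid [ 0.73643246 -0.26017161  0.121     ]
box top [ 0.74418224 -0.0297057   0.129     ]
```

View pics/st.png

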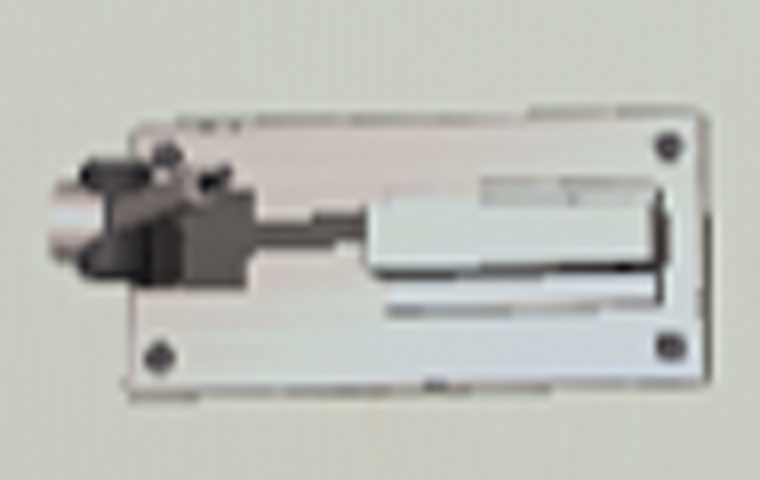

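The crop shows the plate corners at about (132,124), (705,112), (708,382), (128,393). The ridge top spans x 365–657 and y 193–270.

Run:
```python
from h import *
a=cams.capture("top");b=cams.capture("side")
f=lambda x,y,z:onz(a,(x+.5)/8-.5+155,(y+.5)/8-.5+215,z)[:2]
C=[f(x,y,.008) for x,y in((132,124),(705,112),(708,382),(128,393))]
print(np.round(C,4)); e=C[0]-C[1];e2=C[3]-C[2]
w=(e/np.linalg.norm(e)+e2/np.linalg.norm(e2));w/=np.linalg.norm(w)
yaw=np.degrees(np.arctan2(-w[0],w[1]));print("y axis",w,"yaw",yaw,np.linalg.norm(e))
o=np.mean(C,0)-w*.035;print("origin from plate",o)
rc=[f(x,y,.056) for x,y in((365,193),(657,193),(657,270),(365,270))];print("ridge",np.mean(rc,0),np.round(rc,4))
x=np.array([w[1],-w[0]])
# side: pixel of predicted ridge_top, hinge, pinch at th=1.0..1.35
for th in(1.0,1.15,1.3):
  for r in(.07,.109):
    q=o+w*(.11-r*np.cos(th));print(th,r,proj(b,[*q,.115+r*np.sin(th)]),proj(a,[*q,.115+r*np.sin(th)]))
print("hinge",proj(b,[*(o+w*.11),.115]),"ridgetop",proj(b,[*o,.056]))
s=b["pixels"][105:235,180:270];cv2.imwrite("pics/s.png",cv2.resize(s,None,fx=4.5,fy=4.5,interpolation=cv2.INTER_CUBIC)[:,:,::-1])
```

```text
[[ 5.580e-01  1.899e-01]
 [ 5.574e-01 -5.000e-04]
 [ 4.689e-01 -1.000e-04]
 [ 4.699e-01  1.887e-01]]
y axis [0.00391798 0.99999232] yaw -0.22448417500968768 0.19043359194926995
origin from plate [0.51342464 0.05949231]
ridge [0.51397743 0.05923602] [[0.5271 0.1052]
 [0.5249 0.0133]
 [0.5008 0.0136]
 [0.503  0.1049]]
1.0 0.07 (np.float64(216.3894237333864), np.float64(133.56149948162505)) (np.float64(180.4025037675675), np.float64(238.49665022227907))
1.0 0.109 (np.float64(216.18222135826886), np.float64(122.79273419271897)) (np.float64(187.28798417843342), np.float64(236.40099925092665))
1.15 0.07 (np.float64(216.03707530043405), np.float64(130.54881172355482)) (np.float64(175.7643354944404), np.float64(238.30083216849138))
1.15 0.109 (np.float64(215.61978290774584), np.float64(118.06907633149788)) (np.float64(179.82230265125537), np.float64(236.06356049254293))
1.3 0.07 (np.float64(215.7055020711118), np.float64(128.06051528843767)) (np.float64(170.9228130751228), np.float64(238.18993378001196))
1.3 0.109 (np.float64(215.0955431232395), np.float64(114.23926855684505)) (np.float64(171.9692533935269), np.float64(235.86808301729155))
hinge (np.float64(216.7304410073516), np.float64(151.28492075375706)) ridgetop (np.float64(221.0330801741332), np.float64(189.0456586768632))
```

View pics/s.png

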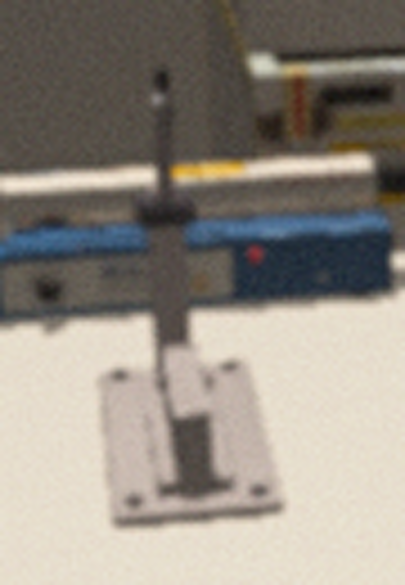

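move_arm(moves=[[-0.04,-0.046,0,0,0],[-0.08,-0.092,0,0,0],[-0.12,-0.138,0,0,0],[-0.16,-0.184,0,0,0],[-0.2,-0.23,0,0,0]], newtons=60)

```text
time: 0.88
eef_pos: [0.3529, 0.2663, 0.2559]
ee_rot: [0.224, 0.975, 0.0, 0.0]
force: [0.8, 0.2, -0.4]
opening: 0.0881
grasp_force: 0.0
```

move_arm(moves=[[-0.04,-0.046,0,0,0],[-0.08,-0.092,0,0,0],[-0.12,-0.138,0,0,0],[-0.16,-0.184,0,0,0],[-0.2,-0.23,0,0,0]])

```text
time: 1.5
eef_pos: [0.4325, -0.028, 0.2559]
ee_rot: [0.224, 0.975, 0.0, 0.0]
force: [0.4, -0.6, -0.1]
opening: 0.088
grasp_force: 0.0
```

move_arm(moves=[[-0.04,-0.046,0,0,0],[-0.08,-0.092,0,0,0],[-0.115,-0.137,0.02,-5,0],[-0.115,-0.137,0.08,-10,0],[-0.115,-0.137,0.12,-10,0]])

```text
time: 2.12
eef_pos: [0.4749, -0.2007, 0.1337]
ee_rot: [0.139, 0.99, 0.0, -0.0]
force: [-0.2, -0.1, -0.5]
opening: 0.0884
grasp_force: 0.0
```

```bash
cat >> h.py <<'E'
def to(p,ang=None):
    o=robot.get_obs();M=R.from_quat(o["ee_rot"]).as_matrix();y=np.degrees(np.arctan2(M[1,1],M[0,1]))
    print("t",round(o["time"],2),"pos",o["eef_pos"].round(4),"yang",y.round(2),"F",o["force"].round(2),"Mo",o["moment"].round(3),"op",round(o["opening"],4),"g",round(o["grasp_force"],1))
    print("M",M.round(3).tolist())
    if p is not None: print("shift",(M.T@(np.array(p)-o["eef_pos"])).round(4),"turn",None if ang is None else round(y-ang,2))
E
python3 - <<'E'
from h import *
to([.475,-.200,.020],74)
a=cams.capture("wrist");save(a,"w.png");print(proj(a,[.5326,-.2166,.018]),proj(a,[.475,-.2,.018]),proj(a,[.5326-.14*.961,-.2166+.14*.2756,.018]))
E
```

```text
t 2.12 pos [ 0.4749 -0.2007  0.1337] yang 74.01 F [-0.23 -0.13 -0.48] Mo [0.033 0.004 0.03 ] op 0.0884 g 0.0
M [[-0.961, 0.276, -0.001], [0.276, 0.961, 0.001], [0.001, 0.0, -1.0]]
shift [-1.000e-04  7.000e-04  1.137e-01] turn 0.01
(np.float64(256.82291880475447), np.float64(254.54005309155247)) (np.float64(256.9713732891459), np.float64(189.60249574190385)) (np.float64(256.96375125612104), np.float64(89.28282469269566))
```

View pics/w.png

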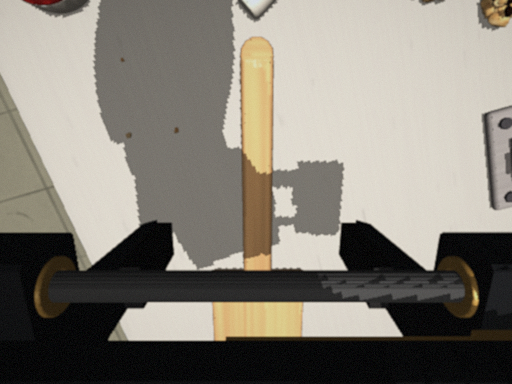

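The wrist view shows the handle centred at u≈257, parallel to the image columns, with its rear tip at v≈37, so the alignment is good. Next I go down and grip.

move_arm(moves=[[0,0,0.05,0,0],[0,0,0.09,0,0],[0,0,0.112,0,0],[0,0,0.112,0,0],[0,0,0.112,0,0]])

```text
time: 2.8
eef_pos: [0.4763, -0.1998, 0.0249]
ee_rot: [0.138, 0.99, -0.0, 0.001]
force: [0.4, 1.0, -0.3]
opening: 0.0881
grasp_force: 0.0
```

Run:
```python
from h import *
to(None)
```

```text
t 2.8 pos [ 0.4763 -0.1998  0.0249] yang 74.12 F [ 0.38  0.96 -0.3 ] Mo [ 0.031 -0.002 -0.025] op 0.0881 g 0.0
M [[-0.962, 0.274, 0.002], [0.274, 0.962, -0.0], [-0.002, 0.0, -1.0]]
```

move_arm(moves=[[0,0,0,0,1],[0,0,0,0,1],[0,0,0,0,1],[0,0,0,0,1],[0,0,0,0,1]])

```text
time: 3.42
eef_pos: [0.4755, -0.1996, 0.0237]
ee_rot: [0.138, 0.99, 0.0, -0.0]
force: [-0.3, 0.5, 1.0]
opening: 0.0401
grasp_force: 0.0
```

move_arm(moves=[[0,0,-0.003,0,1],[0,0,-0.015,0,1],[0,0,-0.04,0,1],[0,0,-0.07,0,1],[0,0,-0.08,0,1]])

```text
time: 4.05
eef_pos: [0.476, -0.1999, 0.1054]
ee_rot: [0.138, 0.99, -0.0, 0.001]
force: [-1.1, 0.7, -3.5]
opening: 0.024
grasp_force: 60.0
```

move_arm(moves=[[0,0,0,0,1],[0,0,0,0,1],[0,0,0,0,1],[0,0,0,0,1],[0,0,0,0,1]])

```text
time: 4.68
eef_pos: [0.4754, -0.1995, 0.1034]
ee_rot: [0.138, 0.99, 0.0, -0.0]
force: [0.0, 1.0, -3.2]
opening: 0.0246
grasp_force: 60.0
```

Run:
```python
from h import *
to(None)
L=[]
for i in range(12):
    c=cams.capture("side");o=robot.get_obs();L.append(np.r_[o["force"],o["moment"]])
L=np.array(L);print(L.mean(0).round(3),L.std(0).round(3))
cv2.imwrite("pics/s2.png",c["pixels"][100:330,130:400,::-1])
```

```text
t 4.67 pos [ 0.4754 -0.1995  0.1034] yang 74.12 F [ 0.02  0.97 -3.19] Mo [0.076 0.147 0.028] op 0.0246 g 60.0
M [[-0.962, 0.274, -0.001], [0.274, 0.962, 0.0], [0.001, 0.0, -1.0]]
[ 0.065  0.09  -3.055  0.047  0.115 -0.012] [0.43  0.448 0.645 0.02  0.026 0.029]
```

View pics/s2.png

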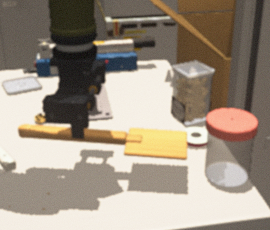

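The peel is held clear of the table and nearly level, 0.31 kg, with its centre of mass about 40 mm ahead of the TCP. I take more samples, then set it down and regrasp further back so the gripper body clears the pointer and post.

```bash
cat >> h.py <<'E'
def feel(n):
    L=[]
    for i in range(n):
        cams.capture("wrist");o=robot.get_obs();L.append(np.r_[o["force"],o["moment"]])
    M=R.from_quat(o["ee_rot"]).as_matrix();L=np.array(L);m=L.mean(0);print(m.round(3))
    d=-M[:,0];print("W",-m[2],"lever",(m[3:]@M[:,1])/-m[2])
E
python3 - <<'E'
from h import *
feel(25)
to(None)
E
```

```text
[ 0.089 -0.087 -2.877  0.053  0.118  0.   ]
W 2.876914862200008 lever 0.04442107564637657
t 6.53 pos [ 0.4756 -0.1996  0.1037] yang 74.12 F [-0.18  0.   -2.89] Mo [ 0.01   0.163 -0.003] op 0.0243 g 60.0
M [[-0.962, 0.274, 0.0], [0.274, 0.962, 0.0], [0.0, 0.0, -1.0]]
```

move_arm(moves=[[0,0,0.03,0,1],[0,0,0.055,0,1],[0,0,0.062,0,1],[0,0,0.067,0,1],[0,0,0.067,0,1]])

```text
time: 7.15
eef_pos: [0.4759, -0.1997, 0.0371]
ee_rot: [0.138, 0.99, -0.0, 0.0]
force: [0.1, -0.3, -3.6]
opening: 0.0247
grasp_force: 60.0
```

Run:
```python
from h import *
to(None)
c=cams.capture("side");print([proj(c,[*(np.array([.475,-.2])+np.array([.961,-.276])*t),z]) for t,z in((-.1,.0),(.17,.0))])
cv2.imwrite("pics/s3.png",cv2.resize(c["pixels"][180:330,130:400,::-1],None,fx=2.5,fy=2.5))
```

```text
t 7.15 pos [ 0.4759 -0.1997  0.0371] yang 74.11 F [ 0.09 -0.31 -3.6 ] Mo [ 0.027  0.171 -0.082] op 0.0247 g 60.0
M [[-0.962, 0.274, 0.001], [0.274, 0.962, -0.0], [-0.001, 0.0, -1.0]]
[(np.float64(162.3953742082825), np.float64(269.03951458734525)), (np.float64(301.98274244477847), np.float64(277.01575051109296))]
```

View pics/s3.png

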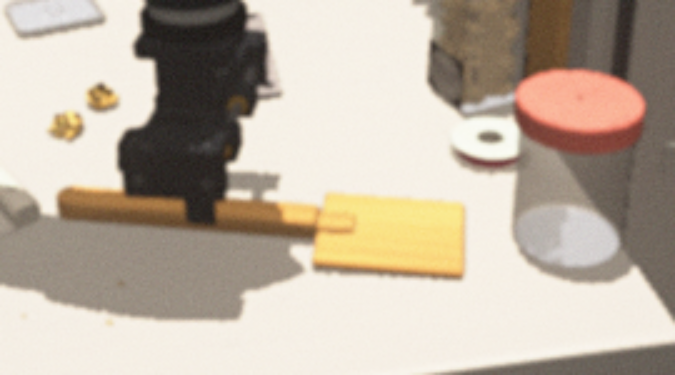

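The peel is level and still about 10 mm up. I lower it, release, shift back 25 mm and regrasp.

move_arm(moves=[[0,0,0.007,0,1],[0,0,0.013,0,1],[0,0,0.013,0,0.6],[0,0,0.013,0,0.4],[0,0,0.013,0,0.4]])

```text
time: 7.82
eef_pos: [0.4756, -0.1996, 0.0235]
ee_rot: [0.138, 0.99, 0.0, 0.0]
force: [0.3, 0.3, 0.5]
opening: 0.0517
grasp_force: 0.0
```

move_arm(moves=[[0.01,0,0,0,0.4],[0.025,0,0.002,0,0.4],[0.025,0,0.004,0,0.4],[0.025,0,0.004,0,1],[0.025,0,0.004,0,1]])

```text
time: 8.45
eef_pos: [0.4522, -0.1929, 0.0196]
ee_rot: [0.138, 0.99, 0.0, 0.0]
force: [0.6, 1.5, -0.9]
opening: 0.035
grasp_force: 0.0
```

move_arm(moves=[[0,0,0,0,1],[0,0,0,0,1],[0,0,0,0,1],[0,0,0,0,1],[0,0,0,0,1]])

```text
time: 9.07
eef_pos: [0.4519, -0.1928, 0.0197]
ee_rot: [0.138, 0.99, 0.0, 0.0]
force: [1.2, -0.5, -0.4]
opening: 0.0255
grasp_force: 60.0
```

Run:
```python
from h import *
to(None)
```

```text
t 9.07 pos [ 0.4519 -0.1928  0.0197] yang 74.12 F [ 1.16 -0.55 -0.42] Mo [-0.083 -0.254 -0.062] op 0.0255 g 60.0
M [[-0.962, 0.274, 0.001], [0.274, 0.962, -0.0], [-0.001, 0.0, -1.0]]
```

move_arm(moves=[[0,0,-0.02,0,1],[0,0,-0.06,0,1],[0,0,-0.1,0,1],[0,0,-0.11,0,1],[0,0,-0.11,0,1]])

```text
time: 9.7
eef_pos: [0.451, -0.1928, 0.1294]
ee_rot: [0.138, 0.99, 0.0, -0.0]
force: [1.5, -0.3, -2.9]
opening: 0.0256
grasp_force: 60.0
```

Run:
```python
from h import *
cams.capture("side");feel(25)
to([.514-.068,.059,.13],90.4)
```

```text
[ 3.200e-02 -1.750e-01 -2.875e+00  7.700e-02  1.840e-01  1.000e-03]
W 2.87499113120456 lever 0.06894060250036317
t 11.0 pos [ 0.4515 -0.1928  0.1297] yang 74.11 F [-0.33 -0.07 -2.77] Mo [0.063 0.218 0.004] op 0.0253 g 60.0
M [[-0.962, 0.274, 0.0], [0.274, 0.962, 0.0], [-0.0, 0.0, -1.0]]
shift [ 0.0742  0.2406 -0.0003] turn -16.29
```

move_arm(moves=[[0.01,0.034,0,-2,1],[0.027,0.088,0,-6,1],[0.045,0.145,0,-10,1],[0.063,0.2,0,-14,1],[0.075,0.241,0,-16.3,1]])

```text
time: 11.62
eef_pos: [0.4452, 0.0626, 0.1298]
ee_rot: [-0.006, 1.0, 0.001, 0.0]
force: [0.1, 0.2, -2.4]
opening: 0.0253
grasp_force: 60.0
```

move_arm(moves=[[0,0,0.01,0,1],[0,0,0.03,0,1],[0,0,0.042,0,1],[0,0,0.046,0,1],[0,0,0.046,0,1]])

```text
time: 12.25
eef_pos: [0.4453, 0.0591, 0.0836]
ee_rot: [-0.003, 1.0, -0.0, -0.0]
force: [0.3, 0.1, -2.9]
opening: 0.0254
grasp_force: 60.0
```

Run:
```python
from h import *
to([.445,.059,.0757],90.4)
c=cams.capture("top");g=cv2.resize(c["pixels"][150:320,130:260],None,fx=3.3,fy=3.3,interpolation=cv2.INTER_CUBIC)
b=cams.capture("side");s=cv2.resize(b["pixels"][100:250,130:330],None,fx=3.5,fy=3.5,interpolation=cv2.INTER_CUBIC)
g=cv2.resize(g,(g.shape[1]*525//g.shape[0],525));print(g.shape,s.shape)
im=np.hstack([cv2.resize(g,(350,458)),cv2.resize(s,(440,458*330//458))if 0 else cv2.resize(s,(450,338)) [:458] if 0 else np.vstack([cv2.resize(s,(450,338)),np.zeros((120,450,3),np.uint8)])])
cv2.imwrite("pics/p1.png",im[:,:,::-1])
p=c["pixels"];hsv=cv2.cvtColor(p,cv2.COLOR_RGB2HSV)
```

```text
t 12.25 pos [0.4453 0.0591 0.0836] yang 90.37 F [ 0.33  0.14 -2.87] Mo [ 0.029  0.147 -0.047] op 0.0254 g 60.0
M [[-1.0, -0.007, -0.0], [-0.007, 1.0, -0.0], [0.0, -0.0, -1.0]]
shift [ 0.0003 -0.0001  0.0079] turn -0.03
(525, 401, 3) (525, 700, 3)
```

View pics/p1.png

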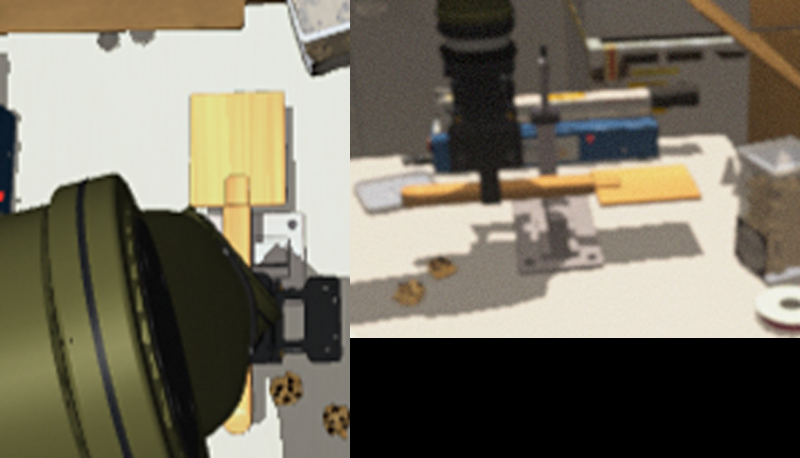

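The peel is level and square above the ridge, with the gripper clear of the pointer (side view x≈543). Now I lower it gently.

move_arm(moves=[[0,0,0.003,0,1],[0,0,0.005,0,1],[0,0,0.007,0,1],[0,0,0.008,0,1],[0,0,0.008,0,1]])

```text
time: 12.98
eef_pos: [0.4453, 0.0596, 0.0758]
ee_rot: [-0.004, 1.0, 0.0, 0.0]
force: [-1.2, 0.7, 0.5]
opening: 0.0252
grasp_force: 60.0
```

Run:
```python
from h import *
feel(8);to(None)
```

```text
[-0.953  0.065 -0.283  0.043  0.182  0.008]
W 0.28329299235252914 lever 0.6404342710002076
t 13.38 pos [0.4453 0.0596 0.0758] yang 90.42 F [-1.58  0.09 -1.04] Mo [0.021 0.202 0.008] op 0.0255 g 60.0
M [[-1.0, -0.007, -0.0], [-0.007, 1.0, 0.0], [0.0, 0.0, -1.0]]
```

The ridge now carries the weight. I release by opening slightly.

move_arm(moves=[[0,0,0,0,0.68],[0,0,0,0,0.68],[0,0,0,0,0.64],[0,0,0,0,0.6],[0,0,0,0,0.6]], newtons=10)

```text
time: 14.0
eef_pos: [0.4454, 0.0596, 0.0757]
ee_rot: [-0.004, 1.0, 0.0, 0.0]
force: [0.6, 0.4, -0.2]
opening: 0.0349
grasp_force: 0.0
```

move_arm(moves=[[0,0,0,0,0.6],[0,0,0,0,0.6],[0,0,0,0,0.6],[0,0,0,0,0.6],[0,0,0,0,0.6]])

```text
time: 14.62
eef_pos: [0.4454, 0.0596, 0.0757]
ee_rot: [-0.004, 1.0, 0.0, 0.0]
force: [-0.7, -0.3, 0.4]
opening: 0.0353
grasp_force: 0.0
```

Run:
```python
from h import *
to(None)
b=cams.capture("side");s=cv2.resize(b["pixels"][110:240,130:330],None,fx=4,fy=4,interpolation=cv2.INTER_CUBIC)
cv2.imwrite("pics/p2.png",s[:,:,::-1])
for x,z in((.514-.085+.017-.178+.05,.056),(.514,.056),(.514+.15,.056)):print(proj(b,[x,.059-(.013 if x<.6 else .045),z]))
```

```text
t 14.62 pos [0.4454 0.0596 0.0757] yang 90.41 F [-0.74 -0.29  0.42] Mo [ 0.002 -0.001  0.04 ] op 0.0353 g 0.0
M [[-1.0, -0.007, 0.0], [-0.007, 1.0, 0.0], [-0.0, 0.0, -1.0]]
(np.float64(137.34650585040498), np.float64(197.9214220628201))
(np.float64(221.7121259043345), np.float64(191.29940757950632))
(np.float64(285.7461015852919), np.float64(191.839916111016))
```

View pics/p2.png

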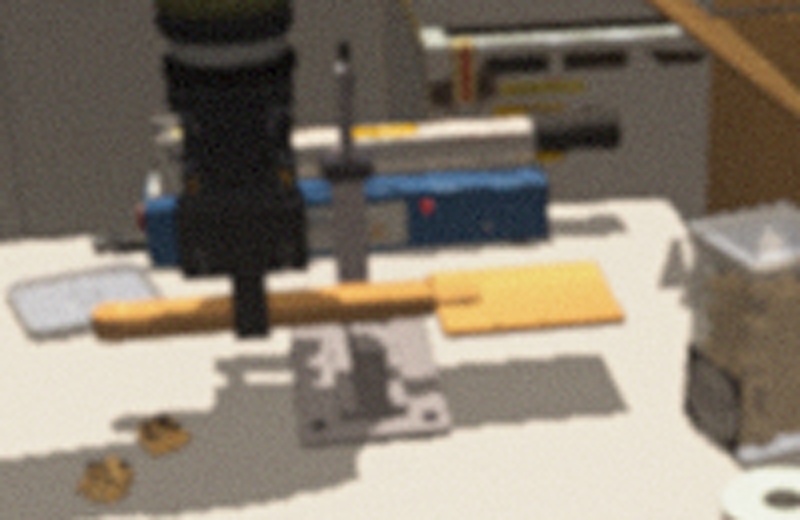

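The peel stays level by itself with both ends clear. I retreat straight up.

move_arm(moves=[[0,0,-0.01,0,0.5],[0,0,-0.04,0,0.5],[0,0,-0.1,0,0.5],[0,0,-0.16,0,0.5],[0,0,-0.22,0,0.5]])

```text
time: 15.3
eef_pos: [0.4446, 0.0592, 0.2984]
ee_rot: [-0.004, 1.0, -0.0, 0.0]
force: [1.3, -0.7, -1.3]
opening: 0.044
grasp_force: 0.0
```

Run:
```python
from h import *
to([.514,.136,.30],0);print(robot.get_obs()["joints"].round(2))
a=cams.capture("top");p=a["pixels"]
hsv=cv2.cvtColor(p,cv2.COLOR_RGB2HSV)
m=((hsv[...,0]>10)&(hsv[...,0]<28)&(hsv[...,1]>90)&(hsv[...,2]>120)).astype(np.uint8)
m[:,:180]=0;m[:,245:]=0;m[:165]=0;m[330:]=0
n,l,s,c=cv2.connectedComponentsWithStats(m);i=1+s[1:,4].argmax();print(s[i])
q=np.argwhere(l==i);P=np.array([onz(a,x,y,.064)[:2] for y,x in q])
Bl=P[P[:,0]>P[:,0].max()-.1];print("blade",cv2.minAreaRect((Bl*1000).astype(np.float32)),"front",P[:,0].max(),"y",Bl[:,1].mean())
```

```text
t 15.3 pos [0.4446 0.0592 0.2984] yang 90.42 F [ 1.33 -0.73 -1.32] Mo [ 0.017 -0.112 -0.024] op 0.044 g 0.0
M [[-1.0, -0.007, 0.0], [-0.007, 1.0, -0.0], [-0.0, -0.0, -1.0]]
shift [-0.07    0.0763 -0.0016] turn 90.42
[ 0.05  0.42 -0.42  2.01  0.24  0.76  1.07]
[ 201  185   35   59 1282]
blade ((614.16748046875, 60.05666732788086), (87.79521942138672, 99.652587890625), 89.41448211669922) front 0.6640970477761602 y 0.05488958183062562
```

move_arm(moves=[[-0.015,0.015,0,-10,0.5],[-0.03,0.03,0,-20,0.5],[-0.045,0.045,0,-30,0.5],[-0.06,0.06,0,-40,0.5],[-0.07,0.076,0,-50,0.5]])

```text
time: 15.98
eef_pos: [0.515, 0.1359, 0.2962]
ee_rot: [-0.428, 0.904, -0.0, -0.0]
force: [-0.3, -0.0, -0.4]
opening: 0.0444
grasp_force: 0.0
```

move_arm(moves=[[0,0,0,-10,0.5],[0,0,0,-20,0.5],[0,0,0,-30,0.5],[0,0,0,-40,0.5],[0,0,0,-40,0.5]])

```text
time: 16.6
eef_pos: [0.5145, 0.1356, 0.2959]
ee_rot: [0.709, -0.705, -0.0, 0.0]
force: [0.4, -0.0, -0.7]
opening: 0.0439
grasp_force: 0.0
```

Run:
```python
from h import *
to([.514,.136,.175],180);print(robot.get_obs()["joints"].round(2))
a=cams.capture("wrist");save(a,"w2.png")
for th in(1.0,1.1,1.2,1.3):
  print(th,[np.round(proj(a,[.514,.169-r*np.cos(th),.115+r*np.sin(th)]),0) for r in(0,.07,.109)])
```

```text
t 16.6 pos [0.5145 0.1356 0.2959] yang -179.7 F [ 0.38 -0.01 -0.72] Mo [ 0.141  0.065 -0.019] op 0.0439 g 0.0
M [[0.005, -1.0, -0.0], [-1.0, -0.005, -0.0], [0.0, 0.0, -1.0]]
shift [-0.0005  0.0004  0.1209] turn -359.7
[ 0.16  0.62 -0.84  1.78  0.54  0.99  2.25]
1.0 [array([256., 203.]), array([256., 183.]), array([257., 166.])]
1.1 [array([256., 203.]), array([256., 190.]), array([257., 180.])]
1.2 [array([256., 203.]), array([256., 199.]), array([257., 195.])]
1.3 [array([256., 203.]), array([256., 207.]), array([257., 210.])]
```

View pics/w2.png

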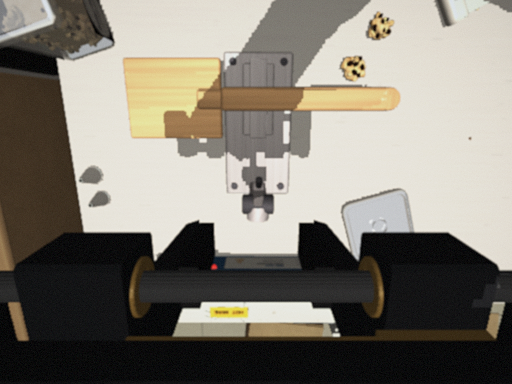

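The wrist view shows the peel balanced square on the ridge (handle row ≈98). The pointer tip is at (258,180), so θ≈1.1 and centred between the fingers. I go down and pinch.

move_arm(moves=[[-0.001,0,0.04,0,0.5],[-0.001,0,0.08,0,0.5],[-0.001,0,0.105,0,0.5],[-0.001,0,0.118,0,0.5],[-0.001,0,0.12,0,0.5]], newtons=10)

```text
time: 17.27
eef_pos: [0.5147, 0.137, 0.1756]
ee_rot: [0.709, -0.705, 0.0, 0.0]
force: [0.8, 0.2, 0.8]
opening: 0.0443
grasp_force: 0.0
```

move_arm(moves=[[0,0,0,0,1],[0,0,0,0,1],[0,0,0,0,1],[0,0,0,0,1],[0,0,0,0,1]])

```text
time: 17.9
eef_pos: [0.5131, 0.1367, 0.176]
ee_rot: [0.71, -0.704, -0.0, 0.001]
force: [-4.9, -1.2, 5.0]
opening: 0.0098
grasp_force: 10.0
```

Run:
```python
from h import *
to([.514,.137,.175]);print(robot.get_obs()["joints"].round(2))
```

```text
t 17.9 pos [0.5131 0.1367 0.176 ] yang -179.56 F [-4.88 -1.24  5.03] Mo [-0.055  1.045  0.004] op 0.0098 g 10.0
M [[0.008, -1.0, -0.003], [-1.0, -0.008, -0.001], [0.001, 0.003, -1.0]]
shift [-0.0003 -0.0009  0.001 ] turn None
[ 0.07  0.77 -0.71  1.91  0.73  0.75  2.08]
```

Pinched at 9.8 mm opening. I swing down along the arc with a 2 mm sideways easing.

move_arm(moves=[[0,0.002,0,0,1],[0.006,0.002,0.0035,0,1],[0.0118,0.002,0.0076,0,1],[0.017,0.002,0.0122,0,1],[0.0218,0.002,0.0173,0,1]])

```text
time: 18.52
eef_pos: [0.5129, 0.1157, 0.158]
ee_rot: [0.71, -0.704, -0.001, -0.001]
force: [-1.4, 3.6, 1.8]
opening: 0.0098
grasp_force: 10.0
```

Run:
```python
from h import *
to([.512,.099,.113])
```

```text
t 18.52 pos [0.5129 0.1157 0.158 ] yang -179.57 F [-1.36  3.57  1.78] Mo [0.895 0.465 0.023] op 0.0098 g 10.0
M [[0.008, -1.0, 0.0], [-1.0, -0.008, 0.002], [-0.002, -0.0, -1.0]]
shift [0.0168 0.001  0.045 ] turn None
```

move_arm(moves=[[0.008,0,0.0115,0,1],[0.012,0,0.021,0,1],[0.015,0,0.031,0,1],[0.016,0,0.038,0,1],[0.0164,0,0.045,0,1]])

```text
time: 19.15
eef_pos: [0.513, 0.0987, 0.1129]
ee_rot: [0.71, -0.704, 0.0, 0.0]
force: [-2.8, 2.8, 1.5]
opening: 0.0097
grasp_force: 10.0
```

move_arm(moves=[[0,0,0,0,1],[0,0,0,0,1],[0,0,0,0,1],[0,0,0,0,1],[0,0,0,0,1]])

```text
time: 19.77
eef_pos: [0.5129, 0.0987, 0.1134]
ee_rot: [0.71, -0.705, -0.0, 0.0]
force: [-2.7, 3.6, -1.1]
opening: 0.0101
grasp_force: 10.0
```

Run:
```python
from h import *
to([.512,.099,.113])
b=cams.capture("side");s=cv2.resize(b["pixels"][110:240,130:330],None,fx=4,fy=4,interpolation=cv2.INTER_CUBIC)
cv2.imwrite("pics/p3.png",s[:,:,::-1])
for r in(.0,.07,.109):print(np.array(proj(b,[.513,.169-r,.115]))*4-[520,440])
```

```text
t 19.77 pos [0.5129 0.0987 0.1134] yang -179.59 F [-2.66  3.57 -1.1 ] Mo [0.69  0.534 0.009] op 0.0101 g 10.0
M [[0.007, -1.0, -0.0], [-1.0, -0.007, -0.0], [0.0, 0.0, -1.0]]
shift [-0.0003  0.0009  0.0004] turn None
[345.65373411 165.46842854]
[353.43823675 202.44830778]
[358.19935946 225.06577622]
```

View pics/p3.png

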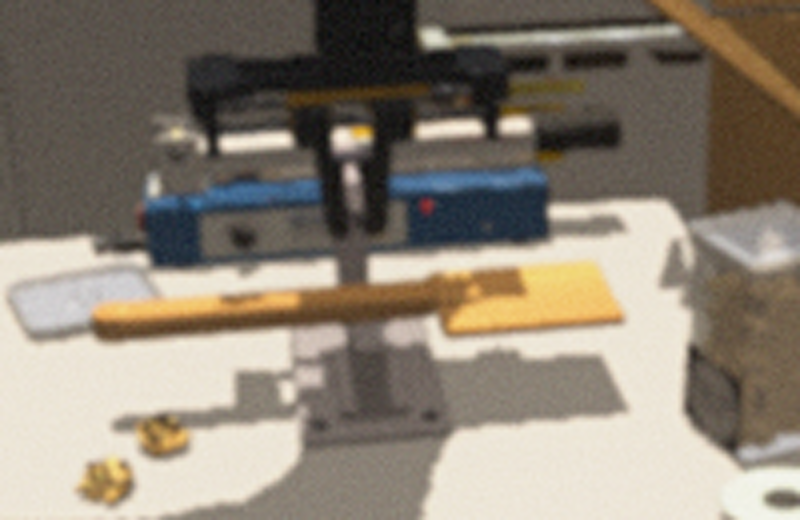

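The pointer is down between the fingers, and the peel is undisturbed in the same image position. I release, rise, and check.

move_arm(moves=[[0,0,0,0,0.8],[0,0,0,0,0.7],[0,0,0,0,0.6],[0,0,0,0,0.6],[0,0,0,0,0.6]])

```text
time: 20.45
eef_pos: [0.5131, 0.0988, 0.1134]
ee_rot: [0.71, -0.705, 0.0, -0.0]
force: [-0.1, 0.7, 0.6]
opening: 0.0351
grasp_force: 0.0
```

move_arm(moves=[[0,0,-0.01,0,0.6],[0,0,-0.04,0,0.6],[0,0,-0.09,0,0.6],[0,0,-0.14,0,0.6],[0,0,-0.18,0,0.6]])

```text
time: 21.08
eef_pos: [0.513, 0.0991, 0.2961]
ee_rot: [0.71, -0.704, 0.0, -0.001]
force: [0.5, -0.1, 0.5]
opening: 0.0351
grasp_force: 0.0
```

Run:
```python
from h import *
to(None)
b=cams.capture("side");s=cv2.resize(b["pixels"][135:225,150:290],None,fx=5.6,fy=5.6,interpolation=cv2.INTER_CUBIC)
cv2.imwrite("pics/p4.png",s[:,:,::-1])
for th in(-.15,0,.15):
  for r in(.0,.109):print(th,r,(np.array(proj(b,[.513,.169-r*np.cos(th),.115+r*np.sin(th)]))-[150,135])*5.6)
```

```text
t 21.07 pos [0.513  0.0991 0.2961] yang -179.55 F [ 0.5  -0.09  0.48] Mo [0.049 0.074 0.029] op 0.0351 g 0.0
M [[0.008, -1.0, 0.002], [-1.0, -0.008, 0.001], [-0.001, -0.002, -1.0]]
-0.15 0.0 [371.91522775  91.65579995]
-0.15 0.109 [391.2945951 209.7637432]
0 0.0 [371.91522775  91.65579995]
0 0.109 [389.47910324 175.09208671]
0.15 0.0 [371.91522775  91.65579995]
0.15 0.109 [387.20323959 137.87662138]
```

View pics/p4.png

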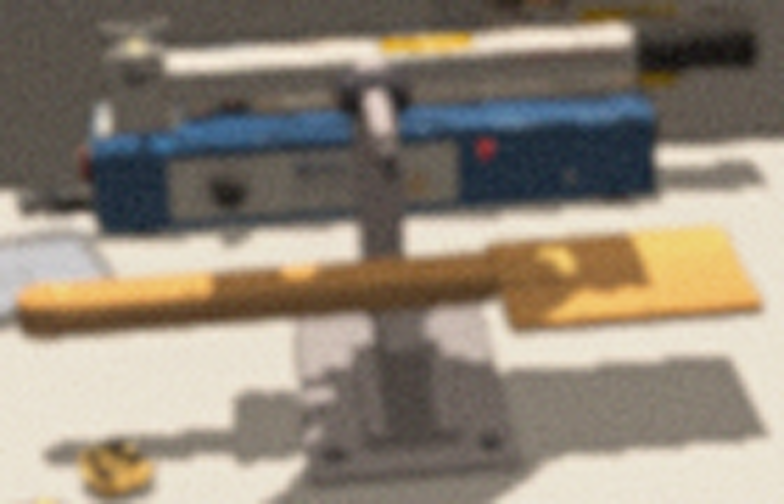

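The arm is nearly level, with its tip at about (387,160) against 175 expected for exactly level, so it may be slightly raised. A column profile gives the numbers.

Run:
```python
from h import *
b=np.mean([cams.capture("side")["pixels"].astype(float).mean(2) for _ in range(6)],0)
for v in range(146,172):print(v,b[v,210:228].astype(int))
c=cams.capture("side")
for th in(0,.1):
  for dz in(-.004,.004):print(th,dz,proj(c,[.513,.169-.109,.115+.109*np.sin(th)+dz]))
print("hinge",proj(c,[.513,.169,.115]),"post top front",proj(c,[.513,.170,.123]))
```

```text
146 [148 145 145 163 187 193 192 185 165 141 126 118 112 105 104 102 102  99]
147 [101 103 110 130 150 154 149 141 130 111  98  89  88  84  87  85  86  87]
148 [ 83  91  95 104 108 107 103 101  98  91  86  81  84  86  86  89  85  86]
149 [79 85 86 87 83 83 83 81 80 77 78 76 77 82 86 90 90 90]
150 [ 72  70  69  69  75  88 103 103  89  71  64  63  67  79  92  99  97  95]
151 [ 62  56  50  53  77 125 159 163 130  83  53  47  55  77  95 103 103 102]
152 [ 65  47  39  43  87 152 193 195 164 106  51  38  47  70  87  98  97  94]
153 [ 66  44  35  36  85 154 198 207 187 132  66  35  45  67  85  93  94  92]
154 [ 70  49  37  39  76 145 192 208 196 151  81  55  63  85 100 103 106 104]
155 [ 87  69  58  52  69 130 184 206 201 161 101  73  86  99 108 109 111 110]
156 [ 91  83  75  67  75 117 173 204 203 171 118  89  91  99 100 104 105 101]
157 [ 91  87  80  76  78 104 156 193 195 170 125  96  93  96 103 104 101  87]
158 [ 92  91  81  76  76  94 131 161 166 148 119  91  81  85  87  94  84  73]
159 [ 86  78  75  72  74  81 102 122 127 121 101  76  62  61  65  65  62  61]
160 [ 64  65  62  69  76  
[... 476 characters left out ...]
 82 84 89 94]
168 [86 84 85 83 78 76 78 79 76 74 76 78 81 83 82 83 90 94]
169 [86 89 88 82 79 76 76 78 77 78 78 79 84 87 85 86 92 92]
170 [92 90 89 82 78 76 78 76 78 77 78 80 84 88 87 87 88 87]
171 [89 90 88 82 76 79 76 77 78 77 78 76 74 74 75 76 76 77]
0 -0.004 (np.float64(219.63942572438083), np.float64(167.84133818924408))
0 0.004 (np.float64(219.4599538419759), np.float64(164.68627313741416))
0.1 -0.004 (np.float64(219.39500762516568), np.float64(163.54453697149967))
0.1 0.004 (np.float64(219.21389135996344), np.float64(160.36056413408227))
hinge (np.float64(216.4134335263442), np.float64(151.36710713480585)) post top front (np.float64(216.21373279268707), np.float64(148.31633253795118))
```

The arm's image slope is 0.22, where level predicts 0.21 and 0.1 rad would give 0.275. Its dark tip ends at row 167, as expected for level. So the pointer is within about 0.03 rad of level, and I hand in.

```bash
python3 -c "
from h import *
print(ticket.job_done())"
```

```text
the job is handed in; nothing more can be done
None
```

The job is handed in: the peel lies balanced, level and square on the ridge, the pointer is level over it (within about 0.03 rad) and not touching, and the jar and box were not touched; I viewed 12 pictures, two over the limit of 10.

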